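Load the cold block and lift the vial carrier level

TASK

Set the aluminium cold block with the red tab into the empty square recess of the blue vial carrier and press it down until it is fully seated, flush with the carrier's top, then let go of it. Then take the carrier by its black handle, lift it about 10 cm clear of the worktop, and hold it still and level there for a couple of seconds; the program finishes while still holding it in the air. Keep the carrier level throughout so that the two vials stay standing in their bores, and leave the tape roll, beaker and dropper bottle where they are.

Things in the scene. Friction and masses are not known exactly. Their poses are not given: they have to be found in the camera images.
- carrier: Blue plastic vial carrier, loose, 90 (x) x 200 (y) x 38 mm high, about 0.4 kg, on rubber feet; upright, yaw within 0.5 rad of the world's. Origin: centre of its underside, z up, y lengthwise. Empty square recess at its -y end, three vial bores (24.5 mm wide, 24 deep) near its +y end. Black handle in the middle, top 98 mm above the underside. Loaded, it nearly balances about the handle.
- recess (a point): Centre of the recess floor, 14 mm above the carrier's underside and 55 mm from its centre towards -y; axes as the carrier. The recess is 60 x 60 mm, 24 mm deep, sides parallel to the carrier's x and y, with a 2 mm chamfer round the mouth, which lies at 38 mm above the underside.
- handle (a point): Centre of the black handle grip, 82 mm above the carrier's underside; axes as the carrier. The grip is a flat bar 14 mm thick (carrier x), 44 long (carrier y), 32 high (66 to 98 mm above the underside) on two thin steel posts: pinch it from above, fingers closing along the carrier's x.
- cold_block: Loose aluminium block 56 x 56 x 24 mm, about 0.1 kg, with an upright red plastic tab on its top. Origin: centre of its underside; z up; stands upright on the worktop, yaw within 0.6 rad of the world's. Seated, its aluminium top is flush with the carrier's top and its underside is on the recess floor. Any quarter turn fits.
- tab (a point): Grasp point on the red tab, 50 mm above the block's underside, on its axis; axes as the block. The tab is 14 mm thick (block x), 32 mm long (block y) and stands from 24 to 66 mm above the block's underside: pinch it from above with the fingers closing along the block's x.
- vial_a: Loose capped glass vial with a black cap, 22 mm across, 49 mm high, standing in the carrier's bore_a, its cap 25 mm above the carrier's top. Origin: centre of its underside; z up.
- vial_b: Like vial_a but with a white cap, standing in bore_b.
- bore_a (a point): Centre of the floor of vial_a's bore, 14 mm above the carrier's underside, at -21 mm x, +45 mm y in the carrier's frame.
- bore_b (a point): Centre of the floor of vial_b's bore, 14 mm above the carrier's underside, at +21 mm x, +45 mm y in the carrier's frame.
- tape: Bystander: roll of blue tape lying flat, 104 x 115 x 24 mm, loose. Origin: centre of its underside.
- beaker: Bystander: small glass beaker, 53 mm across, 68 mm high, loose. Origin: centre of its underside.
- dropper: Bystander: amber dropper bottle with black top, 37 mm across, 88 mm high, loose. Origin: centre of its underside.

How it is judged:
By the outcome, as a careful person would: the job done as asked, in the order asked, and still so for the second after the job is handed in, while the arm keeps its last pose, push and grip.
It also fails if it takes over 59 s, if anything falls off the work surface, if the arm or the gripper's body presses on something with over 40 N, if the wrist force passes 120 N, or if a joint passes its speed limit or range.

ROBOT

A 7-joint arm with a two-finger parallel gripper is mounted at the origin on a cart in front of the work surface, level with it; the furniture and walls round the work are solid. World frame = base frame: x ahead of the robot, y to its left, z up, the work surface at z = 0. Lengths are in mm, angles in rad, forces in N, time in s.
With the tool pointing down it reaches from about 400 to 850 mm from the base axis. Payload 4.5 kg.
Tool frame: the origin (TCP) lies midway between the tips of the shut fingers; the grasp point (between the pads) lies 19 mm behind it (env.grasp_offset is the distance from the TCP to the grasp point, in mm); z points along the fingers, y is the line along which they close (so a half turn about z gives the same grasp; the last joint's range is limited). The gripper opens to 85 mm and grips with 20 to 120 N. Pads are 22 mm wide; open, the fingers measure 114 mm over their backs; the gripper's body (76 mm by 85 mm) begins 54 mm behind the grasp point. The pads swing forward as they close: fully open they stand 13 mm farther back than shut.
Start: joints at [1.358, 0.689, -0.195, 1.565, 0.157, 0.902, -0.215], TCP at [152.717, -606.079, 231.317] pointing down, gripper open.
Joint ranges: [-3.01, 3.01], [-0.46, 2.08], [-1.47, 1.51], [0.13, 2.56], [-1, 4.14], [0.04, 2.09], [-2.66, 2.66]. Speed limits (rad/s): [2.57, 2.57, 3.14, 3.14, 3.14, 3.14, 3.14].

INTERFACE

Orientations are given as [roll, pitch, yaw] about the fixed x, y, z axes, in that order (R = Rz(yaw) Ry(pitch) Rx(roll)).
In Python, from station import env gives the robot as it stands.
- The arm moves only by the tool move_tool, called after "Request:" as name(argument=value, ...) on one line, values as JSON. Schema: {"type":"object","properties":{"rows":{"type":"array","items":{"type":"object","properties":{"dx":{"type":"number"},"dy":{"type":"number"},"dz":{"type":"number"},"rx":{"type":"number"},"ry":{"type":"number"},"rz":{"type":"number"}},"additionalProperties":false},"minItems":1,"maxItems":20},"jaw":{"type":"number"},"clamp_n":{"type":"number"},"only":{"type":"string"},"quiet":{"type":"boolean"},"lines":{"type":"string"}},"required":["rows"],"additionalProperties":false}. rows is a list of rows, 1 to 20 of them, each an object with the fields dx, dy, dz (the shift in mm), rx, ry, rz (a rotation vector in rad); a field left out counts as zero; each row shifts and turns the commanded pose from where the row before left it, along the tool's axes as they then stand; what a row does not reach is not made up. A row lasts 1/8 s, in which the tool goes at most 62.5 mm and 0.188 rad, less where a joint would pass 70% of its speed; a pose out of reach is approached as far as the arm can. jaw is the finger opening in mm, set as the call begins (left out keeps the last). The fingers move at their own pace and stop on an object; clamp_n is the grip in N (left out, the last holds). Time passes only in rows, so rows that do not move let the fingers close. The tool returns the time, the measured TCP pose, the force, the opening and the grip force at its end. only (a regular expression) keeps the lines of the reply that match it, lines (a string "A,B") keeps lines A to B, and quiet returns only ok. Input that does not fit is refused with a message, and nothing moves.
- env.read_state(): the state, without advancing time (a new reading comes with each control period).
- env.grab_frame(name): name is "scene" or "top" or "wrist"; returns a dict with "img" (420x560x3 uint8, blue, green, red), "mtx" (3x3 intrinsics, pixels), "rvec" (rotation vector, rad) and "tvec" (3), from world to camera coordinates, as OpenCV has them. Camera axes: x right, y down, z forward; pixel columns grow to the right and rows downward; lengths in mm; the calibration is good to about 2 mm. A picture is of the moment at which its call begins. There is no depth.
- env.job_done(): hands the job in; it is judged then, once.
The state is a dict: "clock": time; "joint_pos": joint angles; "joint_vel": joint speeds; "joint_torque": joint torques, N m; "tcp_pos": TCP position; "tool_rot": TCP orientation; "contact_force": force on the tool from outside, world axes, zero at the start; "moment": the same for the moment, N m; "finger_gap": finger opening in mm; "grasp_force": force on a finger pad.
Only numpy, scipy, OpenCV 4.12 (cv2) and the standard library are available. Lean on these libraries where they do the work, as an engineer would, in place of code of your own. Each camera call takes 0.05 s, during which the arm holds its last target. There are 200 camera calls.

## Working session

There is one attempt and no reset: what is moved stays moved. The work goes in short steps, Python scripts to look and compute and a tool call to move; the robot and the scene stay as the last step left them, time stands still between calls to the robot, and variables do not carry over. Pictures are saved under pics/ and viewed, at most 13 in all, crops included, and the job is handed in when it is done.

```bash
ls; mkdir -p pics; python3 - <<'E'
from station import env
import cv2
for n in("scene","top"):
    f=env.grab_frame(n); cv2.imwrite(f"pics/{n}0.png",f["img"]); print(n,f["mtx"].tolist(),f["rvec"],f["tvec"])
s=env.read_state();print(s, env.grasp_offset)
E
```

```text
pics
station.py
scene [[440.90729669267233, 0.0, 284.75651303333814], [0.0, 440.90729669267233, 215.03720351831208], [0.0, 0.0, 1.0]] [ 0.60870115 -2.63413527  1.1531914 ] [ 467.12380374  190.98322255 1031.64273369]
top [[511.32929867248134, 0.0, 277.56492312503605], [0.0, 511.32929867248134, 207.32874320316196], [0.0, 0.0, 1.0]] [ 2.13892099 -2.15381115  0.15209873] [  54.92677709  544.87283833 1316.78495112]
{'clock': 0.1, 'joint_pos': array([ 1.35781481,  0.68991749, -0.19453122,  1.56626954,  0.15729342,
        0.90250927, -0.21510253]), 'joint_vel': array([ 1.79761816e-04, -1.37185159e-03,  2.57885812e-05, -3.41335066e-03,
       -1.02727613e-04, -4.67094132e-04,  1.85613413e-03]), 'joint_torque': array([-2.62341324e-03, -5.40602624e+01, -1.27102878e+00, -1.58985168e+01,
        9.41780687e-03,  4.44438017e-03,  2.33331366e-05]), 'tcp_pos': array([ 152.49286612, -605.48861513,  230.54582127]), 'tool_rot': array([-3.13988403e+00,  1.13752940e-04,  2.46863544e-01]), 'contact_force': array([-0.18642361,  0.36981165, -1.35963579]), 'moment': array([ 0.02326979,  0.02342513, -0.07689128]), 'grasp_force': 0.0, 'finger_gap': 85.49210583575054} 18.700000000000003
```
View pics/top0.png

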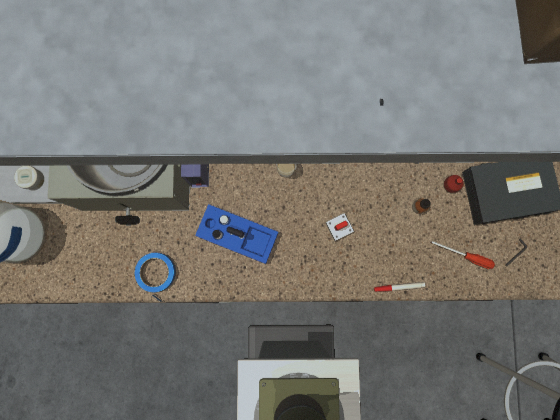

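View pics/scene0.png

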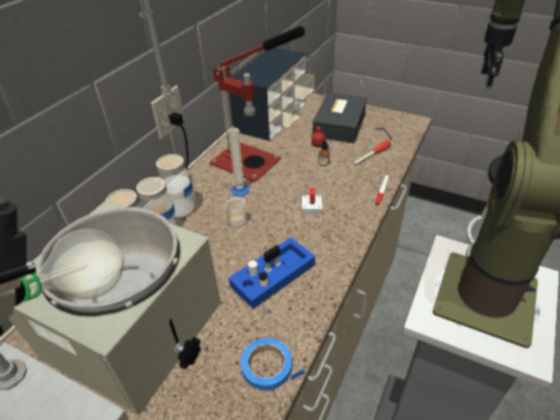

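The top view shows the carrier centred near (237,233), recess end to the right, the block with its red tab at (341,226), the tape at (155,272), the dropper at (422,205) and the beaker at (287,170). The scene view shows the carrier at (272,270), the tab at (312,195) and the arm at upper right.

```bash
cat > h.py <<'E'
from station import env
import cv2, numpy as np
from scipy.spatial.transform import Rotation as R
def frame(n,save=None):
    f=env.grab_frame(n)
    f["R"]=cv2.Rodrigues(np.array(f["rvec"],float))[0]; f["t"]=np.array(f["tvec"],float).ravel(); f["c"]=-f["R"].T@f["t"]
    f["hsv"]=cv2.cvtColor(f["img"],cv2.COLOR_BGR2HSV)
    if save: cv2.imwrite(f"pics/{save}.png",f["img"])
    return f
def ray(f,uv):
    d=f["R"].T@np.linalg.inv(f["mtx"])@np.array([uv[0],uv[1],1.]); return d/np.linalg.norm(d)
def plane(f,uv,z):
    d=ray(f,uv); return f["c"]+d*(z-f["c"][2])/d[2]
def proj(f,p):
    q=np.asarray(f["mtx"])@(f["R"]@np.asarray(p,float)+f["t"]); return q[:2]/q[2]
def tri(obs):  # [(f,uv)...] -> point, residuals
    A=np.zeros((3,3));b=np.zeros(3)
    for f,uv in obs:
        d=ray(f,uv);P=np.eye(3)-np.outer(d,d);A+=P;b+=P@f["c"]
    p=np.linalg.solve(A,b)
    return p,[round(float(np.linalg.norm((np.eye(3)-np.outer(ray(f,uv),ray(f,uv)))@(p-f["c"]))),1) for f,uv in obs]
def blobs(f,lo,hi,amin=30):
    lo,hi=np.array(lo),np.array(hi)
    if lo[0]>hi[0]: m=cv2.inRange(f["hsv"],(int(lo[0]),int(lo[1]),int(lo[2])),(180,int(hi[1]),int(hi[2])))|cv2.inRange(f["hsv"],(0,int(lo[1]),int(lo[2])),tuple(int(v) for v in hi))
    else: m=cv2.inRange(f["hsv"],tuple(int(v) for v in lo),tuple(int(v) for v in hi))
    cs=[c for c in cv2.findContours(m,cv2.RETR_EXTERNAL,cv2.CHAIN_APPROX_NONE)[0] if cv2.contourArea(c)>amin]
    return sorted(cs,key=cv2.contourArea,reverse=True)
def totool(dp,rot=None):
    s=env.read_state(); return R.from_euler("xyz",s["tool_rot"]).inv().apply(dp)
E
python3 - <<'E'
from h import *
t=frame("top");s=frame("scene")
for n,f in(("top",t),("scene",s)):
    print(n,f["c"].round())
    for nm,lo,hi in(("blue",(105,120,60),(125,255,255)),("red",(170,130,90),(8,255,255))):
        for c in blobs(f,lo,hi,25)[:4]:
            (x,y),wh,a=cv2.minAreaRect(c);M=cv2.moments(c)
            print(nm,round(x,1),round(y,1),np.round(wh,1),round(a,1),cv2.contourArea(c),plane(f,(x,y),38).round())
w=frame("wrist","w0");print(w["mtx"].tolist(),w["c"],w["R"].round(3).tolist())
E
```

```text
top [ 352.   50. 1381.]
blue 236.2 233.4 [75.9 34.1] 21.5 2466.0 [477. 161.  38.]
blue 154.5 272.0 [38. 39.] 90.0 362.0 [377. 373.  38.]
blue 10.8 245.1 [11.3 37.9] 24.8 238.0 [450. 753.  38.]
red 479.7 260.4 [29.9  9.9] 21.0 234.0 [ 402. -476.   38.]
red 454.5 182.5 [15. 15.] 90.0 180.5 [ 609. -422.   38.]
red 382.5 288.0 [ 5.3 17.2] 85.2 69.5 [ 332. -219.   38.]
red 340.6 225.2 [ 4.5 12.5] 63.4 44.5 [ 497. -115.   38.]
scene [121. 767. 846.]
blue 272.0 270.4 [38.3 85. ] 55.0 2411.5 [470. 172.  38.]
blue 266.0 363.5 [49. 50.] 90.0 1949.0 [368. 390.  38.]
blue 239.6 190.4 [ 7.8 15.3] 84.8 73.0 [695. -55.  38.]
blue 169.6 213.2 [ 5.4 10. ] 53.1 37.0 [819. 112.  38.]
red 254.9 164.5 [40.5 31.7] 20.6 541.5 [ 717. -185.   38.]
red 223.9 158.6 [22.5 18.9] 21.8 227.5 [ 823. -172.   38.]
red 237.2 83.2 [29.1  9.3] 14.6 144.5 [1057. -642.   38.]
red 318.2 136.0 [12.  17.3] 31.0 142.5 [ 604. -418.   38.]
[[372.3286312018811, 0.0, 282.5711354908263], [0.0, 372.3286312018811, 199.83218681767426], [0.0, 0.0, 1.0]] [ 234.09853192 -585.64733916  373.6670485 ] [[0.245, -0.969, -0.0], [-0.916, -0.232, 0.329], [-0.319, -0.08, -0.944]]
```

Request:
move_tool(rows=[{"dx":36, "dy":-34.5}, {"dx":36, "dy":-34.5}, {"dx":36, "dy":-34.5}, {"dx":36, "dy":-34.5}, {"dx":36, "dy":-34.5}, {"dx":36, "dy":-34.5}, {"dx":36, "dy":-34.5}, {"dx":36, "dy":-34.5}, {"dx":36, "dy":-34.5}, {"dx":36, "dy":-34.5}, {"dx":36, "dy":-34.5}, {"dx":36, "dy":-34.5}, {}, {}])

```text
clock: 2.0
tcp_pos: [469.9, -99.6, 231.2]
tool_rot: [3.141, 0.001, 0.247]
contact_force: [0.2, -0.7, 0.3]
finger_gap: 85.4
grasp_force: 0.0
```

```bash
python3 - <<'E'
from h import *
f=frame("wrist","w1"); np.save("w1.npy",f,allow_pickle=True)
E
```

```text
(no output)
```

View pics/w1.png

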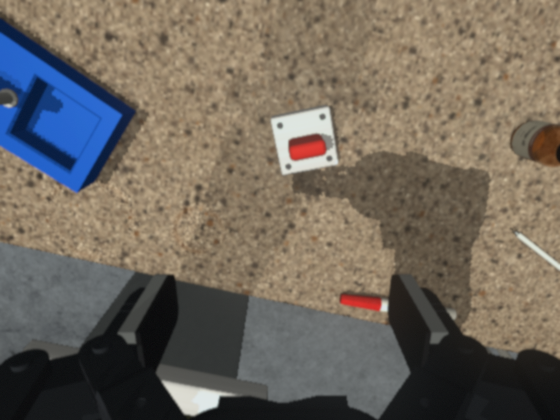

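The wrist picture shows the block's white square at about (306,140) with the red tab at (307,147), the carrier's recess end at upper left (corner at (133,110)), and the fingers at the bottom edge. I take a second view from 180 mm further left.

Request:
move_tool(rows=[{"dx":11, "dy":-44}, {"dx":11, "dy":-44}, {"dx":11, "dy":-44}, {"dx":11, "dy":-44}, {}, {}])

```text
clock: 2.8
tcp_pos: [469.9, 80.3, 231.2]
tool_rot: [3.14, 0.001, 0.244]
contact_force: [0.0, -0.1, 0.6]
finger_gap: 85.5
grasp_force: 0.0
```

```bash
python3 - <<'E'
from h import *
f=frame("wrist","w2"); np.save("w2.npy",f,allow_pickle=True)
E
```

```text
(no output)
```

View pics/w2.png

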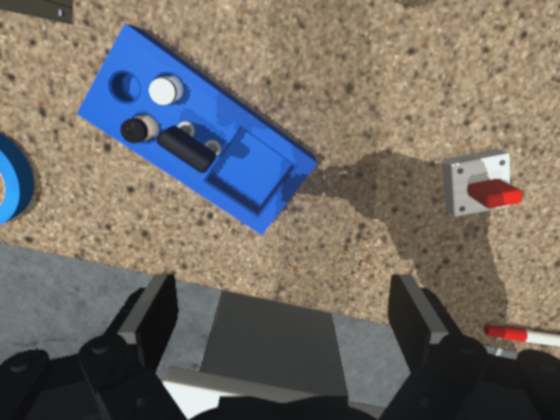

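The second view shows the whole carrier: top corners near (126,25), (317,163), (264,234), (78,113), the recess at (252,170), the black handle at (190,148), the vials at (164,90) and (135,128), and the tab's top at (505,197). Now I compute.

```bash
python3 - <<'E'
from h import *
W={k:np.load(f"w{k}.npy",allow_pickle=True).item() for k in(1,2)}
def sub(c,k=4):
    e=0.005
    while True:
        p=cv2.approxPolyDP(cv2.convexHull(c),e*cv2.arcLength(c,True),True)[:,0]
        if len(p)<=k: return p
        e*=1.15
B={}
for k,f in W.items():
    for v in (60,150,180):
        cs=blobs(f,(105,120,v),(125,255,255),800)
        if cs: print(k,"blue",v,cv2.contourArea(cs[0]),sub(cs[0]).tolist())
    for v in(130,190):
      for c in blobs(f,(0,0,v),(180,45,255),500)[:3]:
        r=cv2.minAreaRect(c); print(k,"white",v,np.round(r[0],1),np.round(r[1],1),round(r[2],1),sub(c).tolist())
    for s in (100,):
      for v in(60,200):
       for c in blobs(f,(172,150,v),(8,255,255),100)[:3]:
        r=cv2.minAreaRect(c); print(k,"red",v,np.round(r[0],1),np.round(r[1],1),round(r[2],1),sub(c).tolist())
c=cv2.resize(W[2]["img"][5:255,60:560],None,fx=1.6,fy=1.6)
g=lambda p:W[2]["hsv"][p[1],p[0]].tolist()
print([g(p) for p in((100,100),(250,175),(230,170),(280,150),(300,185),(470,175),(450,190),(480,190),(505,197))])
E
```

```text
1 blue 60 12887.5 [[0, 19], [134, 111], [77, 191], [0, 145]]
1 blue 150 7664.0 [[0, 33], [121, 115], [77, 191], [0, 145]]
1 blue 180 7018.5 [[0, 34], [120, 115], [76, 191], [0, 145]]
1 white 130 [304.7 140.7] [60.  61.2] 78.7 [[328, 106], [337, 164], [283, 175], [270, 118]]
1 white 130 [195.5 400.9] [73.2 29.4] 10.7 [[162, 381], [234, 394], [191, 415], [182, 411]]
1 white 190 [304.7 140.9] [57.3 58.2] 78.7 [[327, 108], [337, 163], [283, 173], [272, 119]]
1 white 190 [192.9 400.6] [61.  26.7] 9.7 [[165, 383], [225, 394], [215, 406], [192, 414]]
1 red 60 [307.1 148.5] [16.3 35.3] 78.7 [[324, 143], [323, 153], [291, 157], [293, 143]]
1 red 60 [360. 302.] [40.4 13.1] 5.4 [[341, 295], [377, 297], [380, 305], [344, 304]]
1 red 200 [306.8 149.9] [10.  32.2] 78.7 [[322, 144], [321, 152], [291, 153], [292, 148]]
1 red 200 [360.8 304.1] [38.1  4.6] 9.5 [[342, 301], [380, 305], [377, 309]]
2 blue 60 22677.0 [[125, 24], [314, 158], [262, 233], [77, 113]]
2 blue 150 16886.0 [[125, 24], [316, 163], [262, 233], [77, 113]]
2 blue 180 15939.5 [[125, 24], [314, 163], [262, 233], [77, 113]]
2 white 130
[... 151 characters left out ...]
88, 419], [164, 386]]
2 white 130 [163.  90.] [26. 28.] 90.0 [[170, 78], [177, 95], [158, 103], [150, 85]]
2 white 190 [193.2 402.7] [65.1 31.9] 10.9 [[164, 382], [228, 394], [215, 406], [188, 418]]
2 white 190 [497.5 169.1] [27.6 28.6] 78.2 [[508, 153], [508, 181], [490, 178], [481, 159]]
2 red 60 [496.5 193.1] [24.9 49.1] 83.3 [[471, 186], [499, 181], [521, 200], [487, 206]]
2 red 60 [505.4 332.3] [42.  12.7] 8.1 [[485, 327], [520, 328], [526, 337], [493, 336]]
2 red 200 [512.2 197.6] [12.2 19. ] 78.7 [[521, 193], [519, 202], [504, 203], [504, 193]]
[[108, 198, 224], [109, 196, 223], [109, 196, 223], [109, 193, 223], [113, 99, 100], [23, 14, 166], [20, 17, 88], [2, 154, 93], [1, 205, 229]]
```

```bash
python3 - <<'E'
from h import *
W={k:np.load(f"w{k}.npy",allow_pickle=True).item() for k in(1,2)}
f1,f2=W[1],W[2]
for n,a,b in(("car+x",(121,115),(316,163)),("car-x",(77,191),(263,233)),("blk c",(327.5,107),(508,153)),("tab end",(323.5,149),(520.5,197.5))):
    p,r=tri([(f1,a),(f2,b)]);print(n,p.round(1),r)
P=np.array([plane(f2,u,38) for u in((125,24),(316,163),(263,233),(77,113))])
L=[np.linalg.norm(P[i]-P[(i+1)%4]).round(1) for i in range(4)];print(P.round(1).tolist(),L,P.mean(0))
# straight fits to bright-mask long edges for yaw
for k,f,z,q in((1,f1,24,(304.7,140.9)),):
    print("block c",plane(f,q,z).round(1))
    a=np.deg2rad(78.7);d=np.array([np.cos(a),np.sin(a)])
    e=plane(f,np.add(q,20*d),z)-plane(f,np.subtract(q,20*d),z);print("blk edge ang",np.arctan2(e[1],e[0]))
t=frame("top");s=frame("scene")
c1=[c for c in blobs(t,(170,120,80),(8,255,255),20) if abs(cv2.minAreaRect(c)[0][0]-340)<15][0]
c2=[c for c in blobs(s,(170,120,80),(8,255,255),20) if abs(cv2.minAreaRect(c)[0][0]-312)<8][0]
# tab top centre: highlight in each
for c,f in((c1,t),(c2,s)): print(cv2.minAreaRect(c),c[:,0].min(0),c[:,0].max(0),plane(f,cv2.minAreaRect(c)[0],50).round(1))
x,y=60,5
o=[cv2.resize(f1["img"][80:220,0:350],None,fx=1.6,fy=1.6,interpolation=2),cv2.resize(f2["img"][100:240,190:540],None,fx=1.6,fy=1.6,interpolation=2)]
cv2.imwrite("pics/c1.png",np.vstack(o))
E
```

```text
car+x [479.9  50.   37. ] [0.2, 0.2]
car-x [399.8  81.8  39.4] [0.3, 0.3]
blk c [ 530.8 -127.6   23.5] [0.3, 0.3]
tab end [ 499.5 -128.3   65.4] [0.2, 0.2]
[[554.8, 233.8, 38.0], [480.3, 50.1, 38.0], [399.6, 81.7, 38.0], [472.7, 267.2, 38.0]] [np.float64(198.2), np.float64(86.7), np.float64(199.4), np.float64(88.6)] [476.85412256 158.20704668  38.        ]
block c [ 495.3 -115.5   24. ]
blk edge ang -2.6787764445446114
((341.3999938964844, 224.80003356933594), (4.4721360206604, 11.627553939819336), 63.43495178222656) [336 221] [347 229] [ 496.3 -115.6   50. ]
((318.0, 136.0), (20.0, 12.0), 90.0) [312 126] [324 146] [ 597.2 -399.9   50. ]
```

View pics/c1.png

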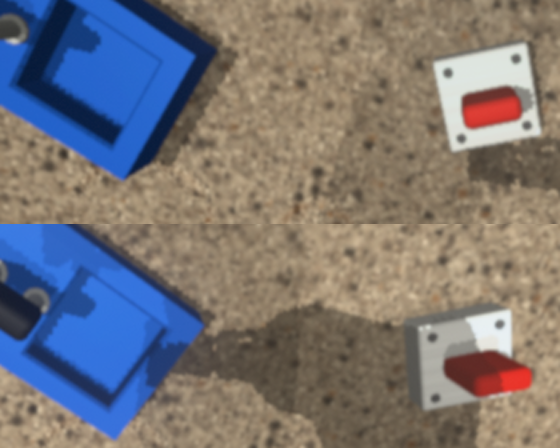

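The crops confirm the corners used. Triangulated heights are carrier rim 37 to 39, block top 23.5 and tab top 65 mm, matching the text. Now I move over the block, turning to its yaw.

Request:
move_tool(rows=[{"dx":-5.7, "dy":49}, {"dx":-5.7, "dy":49}, {"dx":-5.7, "dy":49}, {"dx":-5.7, "dy":49}, {"dz":8, "rz":-0.179}, {"dz":8, "rz":-0.179}, {"dz":8, "rz":-0.179}, {"dz":8, "rz":-0.179}, {"dz":8, "rz":-0.179}, {"dz":8, "rz":-0.179}, {"dz":8, "rz":-0.179}, {"dz":8, "rz":-0.179}, {"dz":8, "rz":-0.179}, {"dz":8, "rz":-0.179}, {}, {}], jaw=60)

```text
clock: 4.95
tcp_pos: [495.8, -114.1, 151.5]
tool_rot: [-3.142, 0.0, 2.033]
contact_force: [-0.2, -0.4, 0.1]
finger_gap: 59.9
grasp_force: 0.0
```

```bash
python3 - <<'E'
from h import *
f=frame("wrist","w3"); np.save("w3.npy",f,allow_pickle=True)
print(env.read_state()["joint_pos"].round(2), [proj(f,(495.3,-115.5,z)).round() for z in (24,66)])
for c in blobs(f,(172,150,60),(8,255,255),300)[:2]:
    r=cv2.minAreaRect(c);print("red",r,plane(f,r[0],60).round(1))
for c in blobs(f,(0,0,120),(180,45,255),800)[:2]:
    r=cv2.minAreaRect(c);print("white",r,plane(f,r[0],24).round(1))
E
```

```text
[ 0.49  0.72 -0.58  1.98  0.65  0.64 -0.06] [array([282., 189.]), array([282., 209.])]
red ((508.649658203125, 352.0927734375), (135.6929168701172, 35.99610137939453), 29.31000328063965) [ 706.6 -145.5   60. ]
red ((42.06757354736328, 214.09458923339844), (21.536266326904297, 54.7448616027832), 9.462322235107422) [ 352.8 -193.6   60. ]
white ((282.0, 186.0), (76.0, 74.0), 0.0) [ 493.9 -113.3   24. ]
white ((27.39755630493164, 282.5191650390625), (18.374258041381836, 84.6402359008789), 12.030596733093262) [ 341.4 -283.4   24. ]
```

View pics/w3.png

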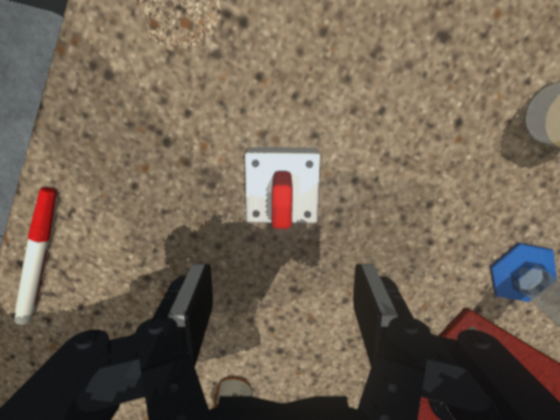

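The block is at (282,186), square to the gripper and centred between the fingers at columns 200 and 365. I descend and grasp.

Request:
move_tool(rows=[{"dz":29}, {"dz":29}, {"dz":29}, {"dz":20}, {"dz":11}, {}, {}])

```text
clock: 5.88
tcp_pos: [496.5, -113.4, 34.0]
tool_rot: [3.14, 0.001, 2.036]
contact_force: [-0.1, 0.4, 0.3]
finger_gap: 59.8
grasp_force: 0.0
```

Request:
move_tool(rows=[{}, {}, {}, {}, {}, {}], jaw=0, clamp_n=60)

```text
clock: 6.62
tcp_pos: [496.0, -113.5, 33.6]
tool_rot: [3.142, 0.001, 2.037]
contact_force: [-1.3, -0.3, 5.5]
finger_gap: 13.4
grasp_force: 60.7
```

Request:
move_tool(rows=[{"dz":-10}, {"dz":-30}, {"dz":-40}, {"dz":-40}, {}, {}])

```text
clock: 7.38
tcp_pos: [495.3, -113.6, 152.9]
tool_rot: [-3.141, -0.0, 2.037]
contact_force: [0.2, 0.1, -0.5]
finger_gap: 13.2
grasp_force: 59.8
```

Block gripped (opening 13.2 mm at 60 N, underside = TCP z minus 33.6). I stop 100 mm short of the recess, turned to the carrier's yaw, to measure the recess and the held block together.

Request:
move_tool(rows=[{"dx":49.4, "dy":-3.4}, {"dx":49.4, "dy":-3.4}, {"dx":49.4, "dy":-3.4}, {"rz":0.169}, {"rz":0.169}, {"rz":0.169}, {"rz":0.169}, {"rz":0.17}, {}, {}])

```text
clock: 8.62
tcp_pos: [419.7, 14.5, 152.7]
tool_rot: [-3.14, 0.001, 1.194]
contact_force: [-0.1, 0.7, -1.5]
finger_gap: 13.2
grasp_force: 59.6
```

```bash
python3 - <<'E'
from h import *
f=frame("wrist","w4"); np.save("w4.npy",f,allow_pickle=True)
cs=blobs(f,(105,120,150),(125,255,255),800);c=cs[0]
p=cv2.approxPolyDP(cv2.convexHull(c),0.015*cv2.arcLength(c,True),True)[:,0];print(p.tolist())
print([plane(f,u,38).round(1).tolist() for u in p])
E
```

```text
[[355, 0], [347, 115], [216, 112], [211, 0]]
[[506.6, 114.3, 38.0], [480.1, 49.9, 38.0], [398.3, 84.4, 38.0], [424.0, 147.0, 38.0]]
```

View pics/w4.png

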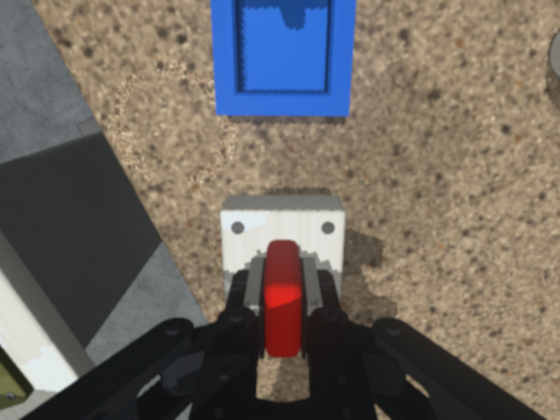

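The held block's front top edge runs at row 211, columns 221 to 345. The recess shows above it, with its mouth at columns about 235 to 333, near edge about row 97, and the carrier's near end at row 114. I fit edges to get the relative offsets.

```bash
python3 - <<'E'
from h import *
f=np.load("w4.npy",allow_pickle=True).item(); s=env.read_state()
T=s["tcp_pos"];Rt=R.from_euler("xyz",s["tool_rot"])
tool=lambda p:Rt.inv().apply(p-T)
m=blobs(f,(105,120,150),(125,255,255),800)[0]
mask=cv2.drawContours(np.zeros((420,560),np.uint8),[m],-1,255,-1)
def line(P,ax): # fit in plane tool coords
    return np.polyfit(P[:,ax],P[:,1-ax],1)
rows=range(10,100,3);cols=range(225,340,3)
Lp=np.array([tool(plane(f,(np.nonzero(mask[r])[0].min()-.5,r),38)) for r in rows])
Rp=np.array([tool(plane(f,(np.nonzero(mask[r])[0].max()+.5,r),38)) for r in rows])
Np=np.array([tool(plane(f,(c,np.nonzero(mask[:,c])[0].max()+.5),38)) for c in cols])
l,r,n=line(Lp,0),line(Rp,0),line(Np,1)
print("slopes L,R (dy/dx)",l[0],r[0],"near(dx/dy)",n[0]); 
x=140; print("mid y at x=140 (recess)",(np.polyval(l,x)+np.polyval(r,x))/2,"width",np.polyval(l,x)-np.polyval(r,x)); print("near edge x at y=0",np.polyval(n,0))
# recess mouth: dark pixels inside
V=f["hsv"][:,:,2].astype(int)
for rr in (20,50,70): print(rr,"V",V[rr,228:246].tolist(),V[rr,324:342].tolist())
for cc in(260,300):print(cc,V[84:120,cc].tolist())
# block top
zb=T[2]-33.6+24
w=(f["hsv"][:,:,1]<45)&(V>170)
g=[(c,np.nonzero(w[195:240,c])[0].min()+195-.5) for c in range(232,336,4) if w[195:240,c].any()]
B=np.array([tool(plane(f,u,zb)) for u in g]);b=line(B,1);print("block front x at y0",np.polyval(b,0),"slope",b[0])
for rr in(220,226,240):
    q=np.nonzero(w[rr,200:360])[0]+200;print(rr,q.min(),q.max(),[tool(plane(f,(u,rr),zb)).round(1).tolist() for u in(q.min()-.5,q.max()+.5)])
E
```

```text
slopes L,R (dy/dx) 0.004716238920410263 0.00610265296929173 near(dx/dy) -0.005541792325521676
mid y at x=140 (recess) -0.5104629104430884 width -89.72223062794679
near edge x at y=0 54.93534530647999
20 V [217, 217, 216, 205, 178, 157, 145, 120, 94, 79, 84, 97, 109, 115, 129, 158, 189, 209] [216, 213, 194, 144, 100, 97, 123, 153, 168, 179, 197, 210, 213, 214, 214, 212, 212, 211]
50 V [217, 218, 217, 217, 205, 177, 156, 145, 123, 97, 83, 89, 102, 115, 137, 168, 190, 203] [207, 177, 130, 100, 110, 141, 162, 174, 188, 205, 212, 214, 214, 213, 213, 213, 212, 211]
70 V [217, 216, 217, 217, 212, 196, 168, 146, 135, 111, 88, 85, 95, 111, 130, 153, 171, 188] [185, 137, 102, 108, 137, 162, 174, 188, 204, 213, 213, 213, 213, 213, 212, 212, 212, 211]
260 [219, 219, 218, 215, 205, 186, 157, 142, 159, 177, 188, 201, 212, 218, 218, 218, 218, 218, 217, 217, 217, 216, 217, 217, 216, 217, 217, 216, 216, 214, 201, 165, 119, 99, 98, 92]
300 [218, 218, 218, 217, 214, 203, 178, 152, 154, 170, 184, 195, 208, 215, 217, 217, 217, 217, 217, 216, 217, 216, 216, 216, 216, 215, 215, 215, 215, 213, 203, 171, 126, 93, 96, 99]
block front x at y0 26.107825510583854 slope -0.00853931762278705
220 220 344 [[21.4, -28.4, 9.6], [21.5, 26.8, 9.6]]
226 221 343 [[18.5, -28.1, 9.6], [18.6, 26.5, 9.6]]
240 222 342 [[11.6, -28.0, 9.6], [11.8, 26.5, 9.6]]
```

Relative to the TCP, the recess centre is at about (99.9, -0.5) and the block centre at (-1.5, -0.7), with parallel edges, so I move by (101.4, 0.2) and lower to just above the rim.

Request:
move_tool(rows=[{"dx":34, "dy":0.1}, {"dx":34, "dy":0.1}, {"dx":33.4}, {}, {"dz":20}, {"dz":20}, {"dz":20}, {"dz":14}, {}, {}])

```text
clock: 9.93
tcp_pos: [458.0, 108.1, 79.6]
tool_rot: [3.141, 0.0, 1.191]
contact_force: [-0.5, 0.6, -0.4]
finger_gap: 13.2
grasp_force: 59.7
```

```bash
python3 - <<'E'
from h import *
f=frame("wrist"); t=frame("top"); s=frame("scene")
np.save("w5.npy",f,allow_pickle=True)
cv2.imwrite("pics/c5.png",np.vstack([cv2.resize(s["img"][215:320,210:350],(560,420),interpolation=2)[:300],f["img"][:260]]))
E
```

```text
(no output)
```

View pics/c5.png

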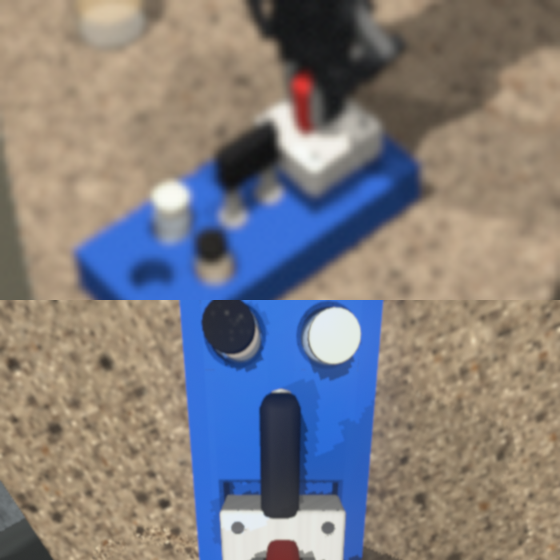

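The block hovers squarely over the recess in both views (wrist: carrier edges at columns 185 and 378, block front at 221 to 345, handle at 280). I lower gently while watching the force.

Request:
move_tool(rows=[{"dz":3}, {"dz":3}, {"dz":3}, {"dz":3}, {}])

```text
clock: 10.7
tcp_pos: [457.8, 108.6, 67.0]
tool_rot: [-3.141, 0.0, 1.191]
contact_force: [0.7, 0.4, -1.7]
finger_gap: 13.3
grasp_force: 59.7
```

```bash
python3 - <<'E'
from h import *
f=frame("wrist"); s=env.read_state();T=s["tcp_pos"];Rt=R.from_euler("xyz",s["tool_rot"])
print(T.round(1),s["contact_force"].round(1),s["moment"].round(2))
m=blobs(f,(105,120,150),(125,255,255),800)[0];mask=cv2.drawContours(np.zeros((420,560),np.uint8),[m],-1,255,-1)
for r in(150,190,220):
    q=np.nonzero(mask[r])[0];print(r,[Rt.inv().apply(plane(f,(u,r),38)-T).round(1).tolist() for u in(q.min()-.5,q.max()+.5)])
E
```

```text
[457.9 108.6  67.1] [ 0.2  0.3 -0.7] [0.05 0.02 0.03]
150 [[48.7, -46.3, 29.1], [48.8, 43.8, 29.1]]
190 [[29.1, -46.1, 29.1], [29.2, 43.5, 29.1]]
220 [[13.4, -46.4, 29.1], [13.5, 43.8, 29.1]]
```

The block has entered the mouth freely. I continue down and press.

Request:
move_tool(rows=[{"dy":-0.3, "dz":3}, {"dz":3}, {"dz":3}, {"dz":3}, {"dz":3}, {"dz":2}, {"dz":1}, {}])

```text
clock: 11.75
tcp_pos: [457.7, 108.7, 49.2]
tool_rot: [3.142, 0.0, 1.191]
contact_force: [0.5, -0.8, -0.6]
finger_gap: 13.0
grasp_force: 59.7
```

Request:
move_tool(rows=[{"dz":1}, {"dz":1}, {"dz":1}, {}])

```text
clock: 12.25
tcp_pos: [457.7, 108.8, 47.5]
tool_rot: [3.141, -0.0, 1.191]
contact_force: [-3.0, -0.2, 14.9]
finger_gap: 13.0
grasp_force: 62.0
```

Request:
move_tool(rows=[{"dz":1}, {"dz":1}, {}, {}])

```text
clock: 12.75
tcp_pos: [457.8, 108.8, 47.4]
tool_rot: [3.139, -0.001, 1.191]
contact_force: [-4.9, -0.5, 37.2]
finger_gap: 13.5
grasp_force: 65.7
```

It bottoms at TCP z 47.5, against 47.6 expected for the seated depth, with 37 N of push. I ease off, release, rise and look.

Request:
move_tool(rows=[{"dz":-2}, {}])

```text
clock: 13.0
tcp_pos: [457.9, 108.8, 47.4]
tool_rot: [3.14, -0.001, 1.191]
contact_force: [-1.8, -0.9, 16.7]
finger_gap: 13.1
grasp_force: 62.6
```

Request:
move_tool(rows=[{}, {}, {}, {}], jaw=40)

```text
clock: 13.5
tcp_pos: [457.7, 108.7, 46.1]
tool_rot: [-3.141, 0.0, 1.191]
contact_force: [1.0, 0.7, -0.1]
finger_gap: 39.8
grasp_force: 0.0
```

Request:
move_tool(rows=[{"dx":-6, "dz":-15}, {"dx":-6, "dz":-30}, {"dx":-6, "dz":-30}, {"dx":-6, "dz":-30}, {}, {}])

```text
clock: 14.25
tcp_pos: [448.6, 86.0, 151.4]
tool_rot: [3.141, 0.0, 1.19]
contact_force: [0.7, 0.1, -0.1]
finger_gap: 39.8
grasp_force: 0.0
```

```bash
python3 - <<'E'
from h import *
f=frame("wrist","w6");np.save("w6.npy",f,allow_pickle=True);s=frame("scene")
cv2.imwrite("pics/c6.png",np.vstack([cv2.resize(s["img"][215:320,210:350],(560,420),interpolation=2)[:300],f["img"][:280]]))
E
```

```text
(no output)
```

View pics/c6.png

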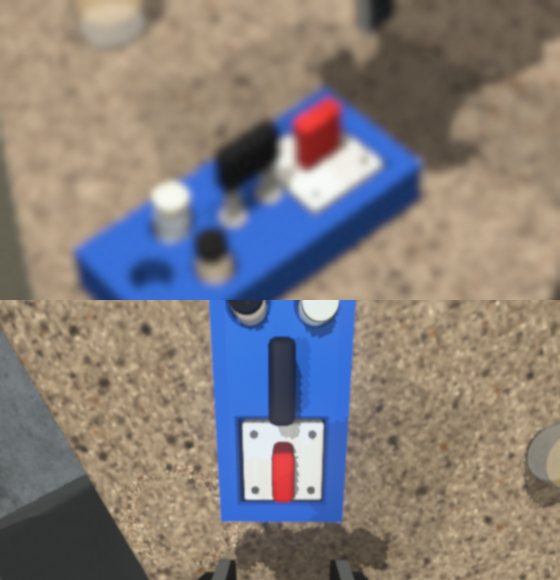

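The block sits flush in the recess in both views (wrist: block at (283,160), handle at columns 269 to 296, rows 38 to 125, carrier's near end at row 221). Now I locate the handle.

```bash
python3 - <<'E'
from h import *
f=np.load("w6.npy",allow_pickle=True).item();f2=np.load("w2.npy",allow_pickle=True).item();s=env.read_state()
T=s["tcp_pos"];Rt=R.from_euler("xyz",s["tool_rot"]);tool=lambda p:Rt.inv().apply(p-T)
m=blobs(f,(105,120,150),(125,255,255),800)[0];mask=cv2.drawContours(np.zeros((420,560),np.uint8),[m],-1,255,-1)
A=[]
for r in range(40,200,8):
    q=np.nonzero(mask[r])[0];a,b=[tool(plane(f,(u,r),38)) for u in(q.min()-.5,q.max()+.5)];A.append([a[0],(a[1]+b[1])/2,b[1]-a[1]])
A=np.array(A);k=np.polyfit(A[:,0],A[:,1],1)
N=np.array([tool(plane(f,(c,np.nonzero(mask[:,c])[0].max()+.5),38)) for c in range(235,335,4)]);n=np.polyfit(N[:,1],N[:,0],1)
print("slope",k[0],n[0],"near x",np.polyval(n,0),"width",A[:,2].mean(),"mid y at centre",np.polyval(k,np.polyval(n,0)+100))
E={}
for nm,g,box in(("w6",f,(200,30,340,135)),("w2",f2,(150,118,225,180))):
    x0,y0,x1,y1=box
    d=((g["hsv"][:,:,2]<75)&(g["hsv"][:,:,1]<130)).astype(np.uint8)*255;z=np.zeros_like(d);z[y0:y1,x0:x1]=d[y0:y1,x0:x1]
    c=max(cv2.findContours(z,cv2.RETR_EXTERNAL,cv2.CHAIN_APPROX_NONE)[0],key=cv2.contourArea)
    r=cv2.minAreaRect(c);print(nm,np.round(r[0],1),np.round(r[1],1),round(r[2],1),tool(plane(g,r[0],95)).round(1))
    E[nm]=(g,r[0])
p,res=tri(list(E.values()));print("handle tri",p.round(1),res,"tool",tool(p).round(1))
E
```

```text
slope 0.00675124112612558 -0.006220790506789223 near x -22.063897988450826 width 89.65648361641387 mid y at centre -0.44560663359548547
w6 [281.5  81. ] [86. 23.] 90.0 [78.7 -0.5 55.7]
w2 [186.2 146.2] [57.7 25.5] 33.7 [78.2  4.3 55.7]
handle tri [477.3 159.7  81.2] [0.7, 0.7] tool [78.9 -0.2 69.5]
```

Handle at tool (78, -0.3), and its triangulated mid-height of 81 mm agrees with the text. I move over it and go down to grip it.

Request:
move_tool(rows=[{"dx":39, "dy":-0.1, "rz":0.006}, {"dx":39, "dy":-0.2}, {}, {"dz":25}, {"dz":25}, {"dz":20}, {"dz":12}, {"dz":6}, {}, {}])

```text
clock: 15.6
tcp_pos: [478.0, 158.9, 63.8]
tool_rot: [3.141, -0.001, 1.185]
contact_force: [-0.2, -0.7, 0.2]
finger_gap: 40.4
grasp_force: 0.0
```

Request:
move_tool(rows=[{}, {}, {}, {}, {}, {}], jaw=0, clamp_n=100)

```text
clock: 16.35
tcp_pos: [477.7, 159.0, 63.7]
tool_rot: [3.141, -0.0, 1.185]
contact_force: [-1.5, 0.1, 5.9]
finger_gap: 12.7
grasp_force: 97.5
```

Request:
move_tool(rows=[{"dz":-2}, {"dz":-4}, {"dz":-6}, {"dz":-3}, {}, {}, {}])

```text
clock: 17.23
tcp_pos: [477.6, 158.8, 78.1]
tool_rot: [-3.141, 0.0, 1.185]
contact_force: [-0.3, 0.5, -5.2]
finger_gap: 12.7
grasp_force: 97.4
```

```bash
python3 - <<'E'
from h import *
s=env.read_state();print(s["moment"].round(2),s["contact_force"].round(1))
f=frame("wrist");c=frame("scene");print(proj(c,(478,159,60)))
cv2.imwrite("pics/c7.png",np.vstack([cv2.resize(c["img"][205:310,210:350],(560,420),interpolation=2)[:320],f["img"][:260]]))
E
```

```text
[ 0.04 -0.02  0.  ] [-0.3  0.5 -5.2]
[271.04657595 259.47795801]
```

View pics/c7.png

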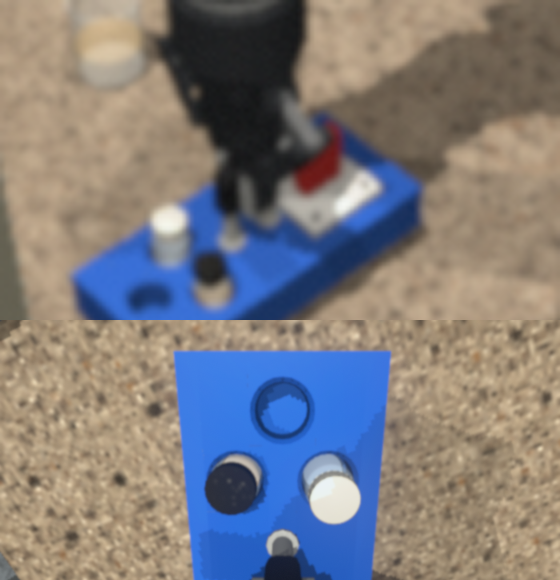

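The carrier is off the worktop, level, both vials standing (wrist: caps at (232,168) and (334,178)), carrying about 5 N with almost no moment. I lift the rest and hold.

Request:
move_tool(rows=[{"dz":-4}, {"dz":-8}, {"dz":-12}, {"dz":-14}, {"dz":-14}, {"dz":-14}, {"dz":-10}, {"dz":-6}, {"dz":-3}, {"dz":-1}, {}, {}])

```text
clock: 18.82
tcp_pos: [477.5, 158.8, 164.0]
tool_rot: [-3.141, 0.001, 1.185]
contact_force: [0.6, 0.7, -5.0]
finger_gap: 13.0
grasp_force: 97.5
```

Request:
move_tool(rows=[{}, {}, {}, {}, {}, {}, {}, {}, {}, {}, {}, {}, {}, {}, {}, {}, {}, {}, {}, {}])

```text
clock: 21.32
tcp_pos: [477.7, 158.9, 164.3]
tool_rot: [-3.142, 0.0, 1.185]
contact_force: [-0.4, 0.1, -5.3]
finger_gap: 12.9
grasp_force: 97.5
```

```bash
python3 - <<'E'
from h import *
s=env.read_state();print(s["moment"].round(2),s["contact_force"].round(1))
f=frame("wrist");c=frame("scene")
cv2.imwrite("pics/c8.png",np.vstack([c["img"][120:400],f["img"][:260]]))
E
```

```text
[ 0.01 -0.06  0.04] [-0.4  0.1 -5.3]
```

View pics/c8.png

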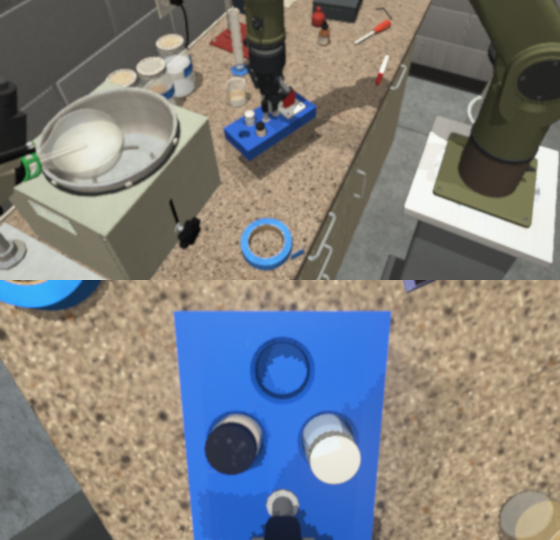

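The carrier hangs level 100 mm up. Both vials are standing, the block is in its recess, and the tape, beaker and dropper have not moved.

```bash
python3 -c "
from station import env
print(env.job_done())"
```

```text
the job is handed in; nothing more can be done
None
```

The cold block is pressed flush into the carrier's recess and released, and the arm has held the carrier level by its handle about 100 mm up for over 2 s, with both vials standing and the tape roll, beaker and dropper bottle untouched; the job was handed in at about 21 s, no verdict shown.

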